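# Move the press tools to the carrier in order

## Task

Move the four press tools from the keyhole rack into the open carrier, in the same order counted from each one's black knob: the tool next to the rack's knob goes into the pocket next to the carrier's knob, the second into the second pocket, and so on. Each tool is held down by its slot, so slide it to the slot's wide end before you lift it off. Leave all four standing upright on the floors of their pockets, released.

Things in the scene. Friction and masses are not known exactly. Their poses are not given: they have to be found in the camera images.
- tool_flat: Press tool, upright in the rack. Origin: centre of the foot's underside, z up. Round foot 30 mm across, 0 to 7 mm high; neck 14 mm across, 7 to 26 mm; then a plain round body 44 mm across from 26 to 62 mm, flat on top, the widest of the four. Steel, about 0.42 kg.
- tool_square: Press tool, upright in the rack. Origin: centre of the foot's underside, z up. Round foot 30 mm across, 0 to 7 mm high; neck 14 mm across, 7 to 26 mm; then a square body 34 x 34 mm (sides along its x and y) from 26 to 62 mm, flat on top. Steel, about 0.34 kg.
- tool_cone: Press tool, upright in the rack. Origin: centre of the foot's underside, z up. Round foot 30 mm across, 0 to 7 mm high; neck 14 mm across, 7 to 26 mm; then a round body 30 mm across from 26 to 56 mm, topped by a pointed cone up to 84 mm. Steel, about 0.26 kg.
- tool_pin: Press tool, upright in the rack. Origin: centre of the foot's underside, z up. Round foot 30 mm across, 0 to 7 mm high; neck 14 mm across, 7 to 26 mm; then a round body 24 mm across from 26 to 56 mm, topped by a thin pin 9 mm across up to 90 mm. Steel, about 0.18 kg.
- station_flat: Fixed keyhole station where tool_flat starts (place in the row varies; all four alike). Origin: its underside, below the parked tool; tool stands on its floor, z 4 mm. Slot along its x: 19 mm wide from x -21 to +10 mm; wide end 46 mm across, x -69 to -21, centre -45 mm. Slot plate z 16 to 22 mm, so the foot has 5 mm lift play until at the wide end. Station y -29 to 29, x -75 to 25 mm.
- station_square: Fixed keyhole station where tool_square starts (place in the row varies; all four alike). Origin: its underside, below the parked tool; tool stands on its floor, z 4 mm. Slot along its x: 19 mm wide from x -21 to +10 mm; wide end 46 mm across, x -69 to -21, centre -45 mm. Slot plate z 16 to 22 mm, so the foot has 5 mm lift play until at the wide end. Station y -29 to 29, x -75 to 25 mm.
- station_cone: Fixed keyhole station where tool_cone starts (place in the row varies; all four alike). Origin: its underside, below the parked tool; tool stands on its floor, z 4 mm. Slot along its x: 19 mm wide from x -21 to +10 mm; wide end 46 mm across, x -69 to -21, centre -45 mm. Slot plate z 16 to 22 mm, so the foot has 5 mm lift play until at the wide end. Station y -29 to 29, x -75 to 25 mm.
- station_pin: Fixed keyhole station where tool_pin starts (place in the row varies; all four alike). Origin: its underside, below the parked tool; tool stands on its floor, z 4 mm. Slot along its x: 19 mm wide from x -21 to +10 mm; wide end 46 mm across, x -69 to -21, centre -45 mm. Slot plate z 16 to 22 mm, so the foot has 5 mm lift play until at the wide end. Station y -29 to 29, x -75 to 25 mm.
- rack: Old rack, fixed: grey base 8 mm thick, 300 mm long, carrying the stations on top (z 8 mm, axes parallel to its own). Origin on the bench under the middle of the row, which runs along y: parked tools at x 0, y -93 (next to the knob), -31, 31, 93 mm. Knob with black ball 26 mm across at y -150 mm, top 55 mm high. Wide slot ends lie toward -x.
- carrier: Open carrier, fixed: grey plastic block 76 mm wide in x, y -135 to 167 mm, 24 mm high, with a row of four round pockets 46 mm across, 14 mm deep (floor at z 10 mm). Origin on the bench under the middle of the row: pocket centres at x 0, y 93 (next to the knob), 31, -31, -93 mm. Knob with black ball 26 mm across at y 150 mm, top 71 mm high.
There are look-alikes about, which are no part of the job. What is shaped like the tool_flat but brown is not meant.

How it is judged (in metres and radians):
At the end, for the whole second after the job is handed in: Each tool is in the carrier pocket with the same number from the carrier's knob as its station has from the rack's knob: within 11 mm of the pocket's centre along and across the row, its foot within 4 mm of the pocket floor's height, tilted less than 0.12 rad, at rest (((y of station_flat in the frame of rack between -0.113 and -0.073 m and y of tool_flat in the frame of carrier between 0.082 and 0.104 m) or (y of station_flat in the frame of rack between -0.051 and -0.011 m and y of tool_flat in the frame of carrier between 0.02 and 0.042 m) or (y of station_flat in the frame of rack between 0.011 and 0.051 m and y of tool_flat in the frame of carrier between -0.042 and -0.02 m) or (y of station_flat in the frame of rack between 0.073 and 0.113 m and y of tool_flat in the frame of carrier between -0.104 and -0.082 m)) and x of tool_flat in the frame of carrier between -0.011 and 0.011 m and z of tool_flat in the frame of carrier between 0.006 and 0.014 m and angle between each of tool_flat, tool_square, tool_cone, tool_pin's own z axis and vertical below 0.12 rad and linear speed of each of tool_flat, tool_square, tool_cone, tool_pin below 0.02 m/s and angular speed of each of tool_flat, tool_square, tool_cone, tool_pin below 0.2 rad/s and ((y of station_square in the frame of rack between -0.113 and -0.073 m and y of tool_square in the frame of carrier between 0.082 and 0.104 m) or (y of station_square in the frame of rack between -0.051 and -0.011 m and y of tool_square in the frame of carrier between 0.02 and 0.042 m) or (y of station_square in the frame of rack between 0.011 and 0.051 m and y of tool_square in the frame of carrier between -0.042 and -0.02 m) or (y of station_square in the frame of rack between 0.073 and 0.113 m and y of tool_square in the frame of carrier between -0.104 and -0.082 m)) and x of tool_square in the frame of carrier between -0.011 and 0.011 m and z of tool_square in the frame of carrier between 0.006 and 0.014 m and ((y of station_cone in the frame of rack between -0.113 and -0.073 m and y of tool_cone in the frame of carrier between 0.082 and 0.104 m) or (y of station_cone in the frame of rack between -0.051 and -0.011 m and y of tool_cone in the frame of carrier between 0.02 and 0.042 m) or (y of station_cone in the frame of rack between 0.011 and 0.051 m and y of tool_cone in the frame of carrier between -0.042 and -0.02 m) or (y of station_cone in the frame of rack between 0.073 and 0.113 m and y of tool_cone in the frame of carrier between -0.104 and -0.082 m)) and x of tool_cone in the frame of carrier between -0.011 and 0.011 m and z of tool_cone in the frame of carrier between 0.006 and 0.014 m and ((y of station_pin in the frame of rack between -0.113 and -0.073 m and y of tool_pin in the frame of carrier between 0.082 and 0.104 m) or (y of station_pin in the frame of rack between -0.051 and -0.011 m and y of tool_pin in the frame of carrier between 0.02 and 0.042 m) or (y of station_pin in the frame of rack between 0.011 and 0.051 m and y of tool_pin in the frame of carrier between -0.042 and -0.02 m) or (y of station_pin in the frame of rack between 0.073 and 0.113 m and y of tool_pin in the frame of carrier between -0.104 and -0.082 m)) and x of tool_pin in the frame of carrier between -0.011 and 0.011 m and z of tool_pin in the frame of carrier between 0.006 and 0.014 m); the robot touches nothing.
It also fails if it takes over 110 s, if anything falls off the work surface, if the arm or the gripper's body presses on something with over 40 N, if the wrist force passes 120 N, or if a joint passes its speed limit or range.

## Robot

A 6-joint arm with a two-finger parallel gripper is mounted at the origin on the work surface. World frame = base frame: x ahead of the robot, y to its left, z up, the work surface at z = 0. Lengths are in m, angles in degrees, forces in N, time in s.
With the tool pointing down it reaches from about 0.325 to 0.85 m from the base axis. Payload 15.5 kg.
Tool frame: the origin (TCP) lies midway between the tips of the shut fingers; the grasp point (between the pads) lies 19 mm behind it; z points along the fingers, y is the line along which they close (so a half turn about z gives the same grasp; the last joint's range is limited). The gripper opens to 91 mm and grips with 3 to 60 N. Pads are 32 mm wide; open, the fingers measure 118 mm over their backs; the gripper's body (76 mm by 178 mm) begins 60 mm behind the grasp point.
Start: joints at [-77.206, 28.281, 77.091, -0, 74.628, -5.472], TCP at [0.196, -0.594, 0.177] pointing down, gripper open.
Joint ranges: [-166.48, 166.48], [-47.26, 123.95], [12.59, 153.08], [-70.14, 250.14], [6.76, 159.57], [-176.63, 176.63]. Speed limits (degrees/s): [108.29, 108.29, 147.25, 172.46, 172.46, 172.46].

## Interface

Orientations are given as a 3x3 rotation matrix whose columns are the frame's x, y, z axes.
In Python, from bench import ctrl gives the robot as it stands. The module is installed in compiled form; this text tells all that it offers. Calls block until the motion is done:
- ctrl.goto(position, orientation): joint-space move of the TCP to a pose.
- ctrl.move_l(position, vel=0.15, ori=None, contact_N=None): straight line of the TCP; ori=None keeps the orientation; vel is the mean speed in m/s. With contact_N (N) it stops when the force on the tool has changed by that much, and returns True; else False.
- ctrl.movej(angles): joint-space move.
- ctrl.command_gripper(opening): opening from 0.0 (shut) to 1.0 (fully open); the grip force is fixed at half the most; returns when the fingers have stopped.
- ctrl.sleep(seconds).
- ctrl.ik(position, orientation): joint angles nearest the present ones, or None.
- ctrl.read_camera(name): name is "scene" or "top" or "wrist"; returns the picture (400x640x3 uint8, blue, green, red); there is no depth.
- ctrl.camera_params(name): a dict with "fx", "fy", "cx", "cy" (pixels), "pose" (4x4, takes a point from camera to world coordinates); the wrist camera has in their place "T_tool_cam" (4x4, takes a point from camera to tool coordinates, whose origin is the TCP and whose axes are the flange's). Camera axes: x right, y up, looking along -z (the intrinsics and any distortion apply to the point x, -y, -z); pixel columns grow to the right and rows downward; lengths in m; the calibration is good to about 2 mm. The wrist camera is an equidistant fisheye: a pixel r from the principal point sees the ray r / f radians off the axis. A picture is of the moment at which its call begins: read the wrist's pose just before it. camera_params takes no time and is no camera call.
A pose or a line that the arm cannot do raises ctrl.MotionError and nothing moves.
- ctrl.sign_off(): hands the job in; it is judged then, once.
Readings, each from a call of its own:
- ctrl.current_t(): time.
- ctrl.current_q(): joint angles.
- ctrl.current_dq(): joint speeds.
- ctrl.current_effort(): joint torques, N m.
- ctrl.current_tool_pos(): TCP position.
- ctrl.current_eef_rot(): TCP orientation.
- ctrl.current_contact_force(): force on the tool from outside, world axes, zero at the start.
- ctrl.current_wrist_torque(): the same for the moment, N m.
- ctrl.current_grip_width(): opening from 0.0 (shut) to 1.0 (fully open).
- ctrl.current_grasp_force(): force on a finger pad.
Only numpy, scipy, OpenCV 4.12 (cv2) and the standard library are available. Lean on these libraries where they do the work, as an engineer would, in place of code of your own. Each camera call takes 0.05 s, during which the arm holds its last target. There are 200 camera calls.

## Working session

There is one attempt and no reset: what is moved stays moved. The work goes in short steps, each a Python script; the robot and the scene stay as the last script left them, time stands still between calls to the robot, and variables do not carry over. Pictures are saved under pics/ and viewed, at most 14 in all, crops included, and the job is handed in when it is done.

```bash
mkdir -p pics && python3 - <<'E'
from bench import ctrl
import cv2,numpy as np
np.set_printoptions(precision=4,suppress=True)
for n in ("scene","top"):
    im=ctrl.read_camera(n); cv2.imwrite(f"pics/{n}0.png",im); print(n,ctrl.camera_params(n))
print(ctrl.camera_params("wrist"),ctrl.current_t(),ctrl.current_eef_rot())
E
```

```text
scene {'fx': 413.1848268568697, 'fy': 413.1848268568697, 'cx': 319.3211913013184, 'cy': 196.70933190308696, 'pose': array([[-0.2271, -0.7024,  0.6746,  1.081 ],
       [ 0.9737, -0.1781,  0.1423,  0.0822],
       [ 0.0202,  0.6891,  0.7244,  0.6392],
       [ 0.    ,  0.    ,  0.    ,  1.    ]])}
top {'fx': 506.00358642252957, 'fy': 506.00358642252957, 'cx': 310.19935499986866, 'cy': 197.61088099381354, 'pose': array([[-0.0107,  0.9865, -0.1635,  0.3986],
       [-0.9998, -0.0135, -0.0161, -0.0231],
       [-0.0181,  0.1633,  0.9864,  0.9695],
       [ 0.    ,  0.    ,  0.    ,  1.    ]])}
{'fx': 309.70691628693146, 'fy': 309.70691628693146, 'cx': 321.93894540657453, 'cy': 199.23065289322506, 'T_tool_cam': array([[-0.    ,  0.9546,  0.298 ,  0.0859],
       [ 1.    ,  0.0003, -0.0008,  0.0005],
       [-0.0008,  0.298 , -0.9546, -0.2061],
       [ 0.    ,  0.    ,  0.    ,  1.    ]])} 0.1 [[ 0.9496  0.3134 -0.0002]
 [ 0.3134 -0.9496  0.0011]
 [ 0.0001 -0.0011 -1.    ]]
```

View pics/top0.png

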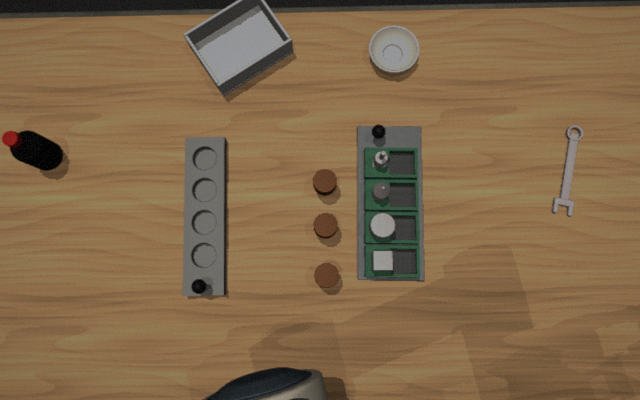

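View pics/scene0.png

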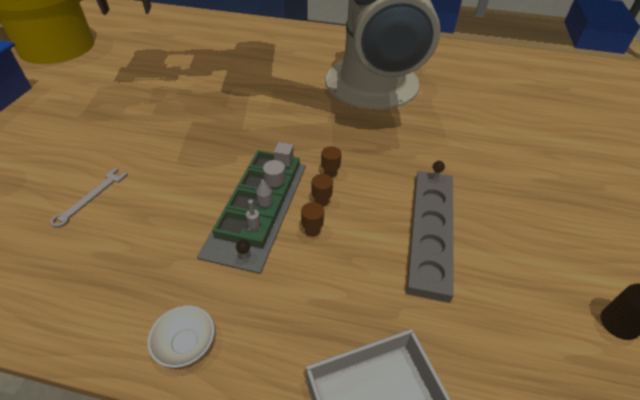

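The top view shows the carrier on the left, with its pockets at (205,158), (204,189), (204,222), (204,255) and its knob at (199,287), the end near the robot. The rack is on the right, with its knob at (379,131), the far end. From the knob its tools are pin (381,158), cone (381,190), flat (382,225) and square (383,261).

Things that could be mistaken for the targets:
- The brown cylinders at (325,182), (325,226), (327,275) resemble tool_flat but are excluded. The real tool_flat is the white one at (382,225).
- The bowl at (394,50) and the tray at (240,45) are irrelevant.

Next I'll take rough positions and wrist views from above.

```bash
cat > h.py <<'E'
from bench import ctrl
import cv2,numpy as np
np.set_printoptions(precision=4,suppress=True)
def ray(name,px,pose=None):
    p=ctrl.camera_params(name); px=np.atleast_2d(px).astype(float)
    u=(px[:,0]-p["cx"])/p["fx"]; v=(px[:,1]-p["cy"])/p["fy"]
    if name=="wrist":
        r=np.hypot(u,v)+1e-12; s=np.sin(r)/r
        d=np.c_[u*s,-v*s,-np.cos(r)]
        T=pose@p["T_tool_cam"]
    else:
        d=np.c_[u,-v,-np.ones(len(u))]; T=p["pose"]
    return T[:3,3],d@T[:3,:3].T
def cast(name,px,z,pose=None):
    o,d=ray(name,px,pose); return o+d*((z-o[2])/d[:,2])[:,None]
def toolpose():
    T=np.eye(4);T[:3,:3]=ctrl.current_eef_rot();T[:3,3]=ctrl.current_tool_pos();return T
def down(a): # tool x at heading a (deg), pointing down
    c,s=np.cos(np.radians(a)),np.sin(np.radians(a))
    return np.array([[c,s,0],[s,-c,0],[0,0,-1.]])
E
python3 - <<'E'
from h import *
print("pockets",cast("top",[(205,158),(204,189),(204,222),(204,255)],.024))
print("cknob",cast("top",[(199,287)],.058)); print("rknob",cast("top",[(379,131)],.042))
print("tools",cast("top",[(382,225),(383,261)],.074))
print("brown",cast("top",[(325,182),(325,226),(327,275)],.06))
for a in (0,180):
  for p in ([.33,-.12,.3],[.45,.1,.3]): print(a,p,ctrl.ik(p,down(a)))
E
```

```text
pockets [[0.6355 0.1942 0.024 ]
 [0.5748 0.1947 0.024 ]
 [0.5115 0.1932 0.024 ]
 [0.4495 0.1917 0.024 ]]
cknob [[0.3911 0.1916 0.058 ]]
rknob [[ 0.6785 -0.1397  0.042 ]]
tools [[ 0.4961 -0.1353  0.074 ]
 [ 0.4327 -0.1349  0.074 ]]
brown [[ 0.578  -0.0357  0.06  ]
 [ 0.4971 -0.0344  0.06  ]
 [ 0.4097 -0.0366  0.06  ]]
0 [0.33, -0.12, 0.3] [-29.7554  -2.0326  99.0162  -0.      83.0164  60.2446]
0 [0.45, 0.1, 0.3] [ 5.1002  8.4076 87.6372 -0.     83.9552 95.1002]
180 [0.33, -0.12, 0.3] [ -29.7554   -2.0326   99.0162   -0.       83.0164 -119.7554]
180 [0.45, 0.1, 0.3] [  5.1002   8.4076  87.6372  -0.      83.9552 -84.8998]
```

```bash
python3 - <<'E'
from h import *
for n,p in (("rack",[.47,-.15,.26]),("carr",[.47,.19,.26])):
    ctrl.goto(p,down(0)); T=toolpose(); im=ctrl.read_camera("wrist")
    cv2.imwrite(f"pics/w_{n}.png",im); np.save(f"pics/w_{n}.npy",T); print(T)
E
```

```text
[[ 1.     -0.0005 -0.0002  0.47  ]
 [-0.0005 -1.     -0.0001 -0.1506]
 [-0.0002  0.0001 -1.      0.2599]
 [ 0.      0.      0.      1.    ]]
[[ 1.     -0.0008  0.      0.4703]
 [-0.0008 -1.     -0.0003  0.1891]
 [ 0.      0.0003 -1.      0.26  ]
 [ 0.      0.      0.      1.    ]]
```

View pics/w_rack.png

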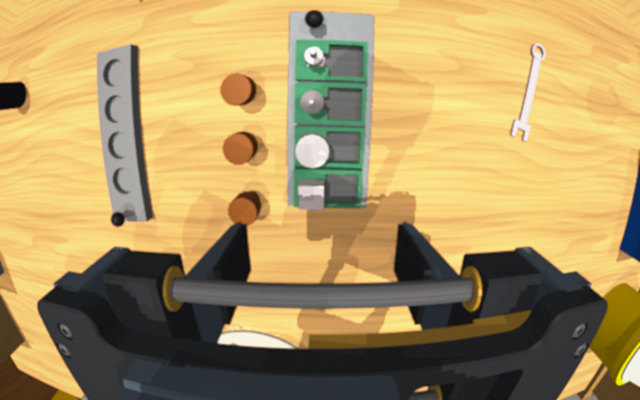

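View pics/w_carr.png

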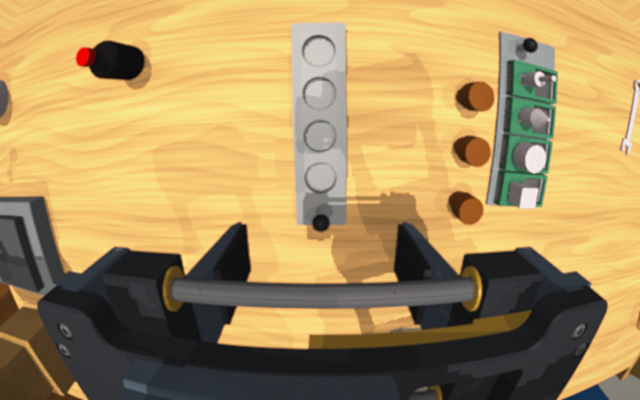

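The rack picture has the knob at (314,18) and, going down the row, pin (314,57), cone (312,101), white flat (312,150) and square (312,194). The brown look-alikes sit apart at (238,90), (239,148) and (244,208). The carrier picture has its pockets at (319,51), (319,93), (320,136), (321,178) and its knob at (320,222). In each picture the camera is above the row, so the silhouettes are the top edges.

```bash
cat > meas.py <<'E'
from h import *
def biggest(m,box):
    k=np.zeros_like(m);x0,y0,x1,y1=box;k[y0:y1,x0:x1]=m[y0:y1,x0:x1]
    cs,_=cv2.findContours(k,cv2.RETR_EXTERNAL,cv2.CHAIN_APPROX_NONE)
    return max(cs,key=cv2.contourArea)[:,0]
def rect(c,z,T):
    P=cast("wrist",c,z,T)[:,:2]; r=cv2.minAreaRect((P*1000).astype(np.float32)); return r
if __name__=="__main__":
    im=cv2.imread("pics/w_carr.png");T=np.load("pics/w_carr.npy");hsv=cv2.cvtColor(im,cv2.COLOR_BGR2HSV)
    m=((hsv[...,1]<50)&(hsv[...,2]>60)).astype(np.uint8)*255
    m=cv2.morphologyEx(m,cv2.MORPH_OPEN,np.ones((5,5)))
    c=biggest(m,(270,5,370,235));print("carrier px",cv2.boundingRect(c),"rect mm",rect(c,.024,T))
    print("pockets",cast("wrist",[(319,51),(319,93),(320,136),(321,178)],.024,T))
    g=cv2.GaussianBlur(cv2.cvtColor(im,cv2.COLOR_BGR2GRAY),(3,3),0)[20:200,280:360]
    h=cv2.HoughCircles(cv2.resize(g,None,fx=4,fy=4,interpolation=cv2.INTER_CUBIC),cv2.HOUGH_GRADIENT,1,120,param1=80,param2=20,minRadius=50,maxRadius=80)
    if h is not None:
        h=h[0]; px=h[:,:2]/4+[280-.375,20-.375]; print("hough",np.c_[px,h[:,2]/4]); print(cast("wrist",px,.024,T))
    print("knob",cast("wrist",[(320,222)],.058,T))
    im=cv2.imread("pics/w_rack.png");T=np.load("pics/w_rack.npy");hsv=cv2.cvtColor(im,cv2.COLOR_BGR2HSV)
    gm=cv2.inRange(hsv,(45,80,30),(90,255,255))
    gm=cv2.morphologyEx(gm,cv2.MORPH_CLOSE,np.ones((5,5)))
    ys,xs=np.nonzero(gm[20:230,280:385]);c=np.c_[xs+280,ys+20]
    print("green",rect(c,.030,T))
    print("tools flat,sq",cast("wrist",[(312,150),(312,194)],.074,T),"rknob",cast("wrist",[(314,18)],.042,T))
    wm=((hsv[...,1]<60)&(hsv[...,2]>150)).astype(np.uint8)*255
    c=biggest(wm,(290,128,332,172));print("flat top",cv2.minEnclosingCircle(c.astype(np.float32)))
    P=cast("wrist",c,.074,T)[:,:2]*1000;print(cv2.minEnclosingCircle(P.astype(np.float32)))
    cv2.imwrite("pics/crop.png",np.hstack([cv2.resize(im[0:220,280:385],None,fx=2.5,fy=2.5),cv2.resize(cv2.imread("pics/w_carr.png")[10:230,270:375],None,fx=2.5,fy=2.5)]))
E
python3 meas.py
```

```text
carrier px (292, 23, 54, 202) rect mm ((528.1751708984375, 192.2165069580078), (298.76495361328125, 74.40940856933594), 0.5490815043449402)
pockets [[0.6351 0.1924 0.024 ]
 [0.5744 0.1925 0.024 ]
 [0.5129 0.1912 0.024 ]
 [0.4511 0.1898 0.024 ]]
hough [[318.25   51.5    17.325]
 [319.25   93.25   17.175]
 [320.25  176.75   13.325]]
[[0.6344 0.1935 0.024 ]
 [0.574  0.1921 0.024 ]
 [0.453  0.1909 0.024 ]]
knob [[0.3954 0.1913 0.058 ]]
green ((529.3803100585938, -161.61219787597656), (98.2724380493164, 240.05914306640625), 88.62490844726562)
tools flat,sq [[ 0.4994 -0.1385  0.074 ]
 [ 0.441  -0.138   0.074 ]] rknob [[ 0.6792 -0.1406  0.042 ]]
flat top ((303.47369384765625, 149.5), 25.373109817504883)
((499.65618896484375, -127.26127624511719), 32.654808044433594)
```

View pics/crop.png

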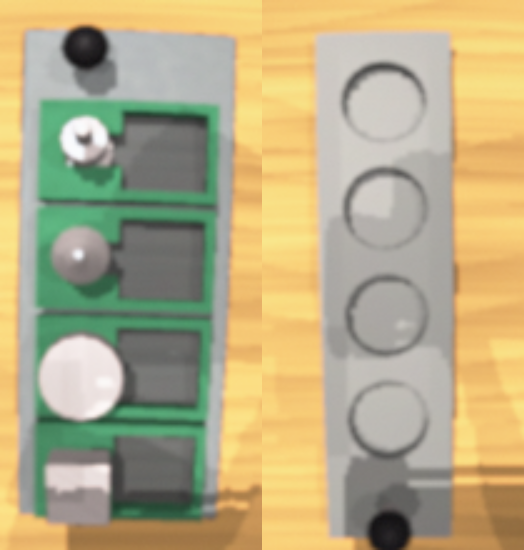

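The close crop confirms the choice: pin, cone, white flat and square stand in the green stations, counted from the knob. The measured sizes fit the given ones: carrier 299×74 mm against 302×76, and stations 240×98 mm against 244×100. I'll start with the square.

```bash
cat > job.py <<'E'
from h import *
AR,AC=-1.2,0.6
def fr(o,a):
    c,s=np.cos(np.radians(a)),np.sin(np.radians(a))   # frame y = -row dir, x = left of it
    return lambda x,y,z: np.array([o[0]-y*c-x*s, o[1]-y*s+x*c, z])
R=fr((.530,-.137),AR); C=fr((.5432,.192),AC)
Y={1:-.093,2:-.031,3:.031,4:.093}
HI=.175
def F(): return ctrl.current_contact_force()
def one(n,width):
    y=Y[n]
    ctrl.goto(R(0,y,HI),down(AR)); ctrl.command_gripper(1.0)
    hit=ctrl.move_l(R(0,y,.039),vel=.2,contact_N=8)
    if hit: print("HIT",ctrl.current_tool_pos()); return False
    ctrl.command_gripper(0); w=ctrl.current_grip_width()*91
    print(n,"width",w,"want",width,"f",ctrl.current_grasp_force(),F(),"t",ctrl.current_t())
    if abs(w-width)>4: return False
    ctrl.move_l(R(0,y,.0415),vel=.05); print("lift F",F())
    hit=ctrl.move_l(R(-.045,y,.0415),vel=.08,contact_N=20); print("slide",hit,F(),ctrl.current_tool_pos())
    if hit: return False
    hit=ctrl.move_l(R(-.045,y,HI),vel=.2,contact_N=25); print("up",hit,F(),"w",ctrl.current_grip_width()*91)
    if hit: return False
    return True
def place(n):
    y=-Y[n]
    ctrl.move_l(C(0,y,HI),vel=.3,ori=down(AC))
    ctrl.move_l(C(0,y,.060),vel=.2)
    hit=ctrl.move_l(C(0,y,.0365),vel=.05,contact_N=6); print("down",hit,F(),ctrl.current_tool_pos(),"w",ctrl.current_grip_width()*91)
    if ctrl.current_tool_pos()[2]>.046: return False
    ctrl.command_gripper(1.0); ctrl.move_l(C(0,y,HI),vel=.25); print("t",ctrl.current_t()); return True
E
python3 - <<'E'
from job import *
if one(4,34): print(place(4))
cv2.imwrite("pics/after1.png",ctrl.read_camera("top")[90:330,150:470])
E
```

```text
4 width 0.24540950837233025 want 34 f 0.0 [-0.2224  0.9249 -0.4009] t 7.0833
```

View pics/after1.png

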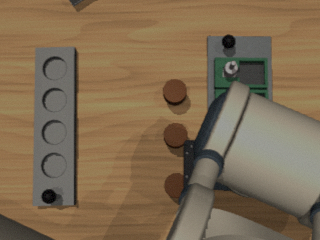

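The picture shows the arm over the near end of the rack and everything standing, but the gripper closed on nothing. I'll check with the wrist camera before moving.

```bash
python3 - <<'E'
from job import *
print(ctrl.current_tool_pos(),R(0,.093,.039),ctrl.current_grip_width(),ctrl.current_eef_rot())
cv2.imwrite("pics/a2.png",ctrl.read_camera("wrist"))
E
```

```text
[ 0.437 -0.135  0.039] [ 0.437  -0.1351  0.039 ] 0.0028841088417840516 [[ 0.9998 -0.021  -0.    ]
 [-0.021  -0.9998  0.    ]
 [-0.     -0.     -1.    ]]
```

View pics/a2.png

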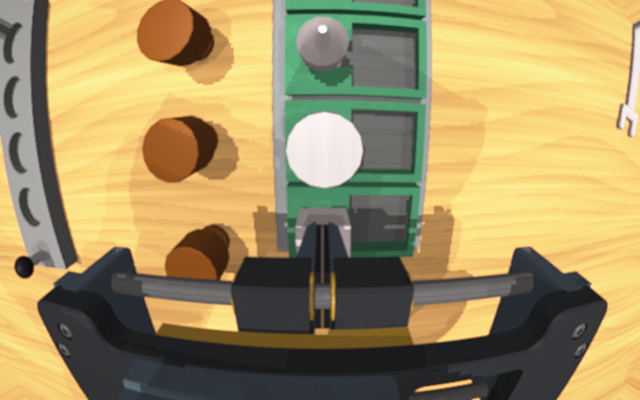

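```bash
python3 - <<'E'
from h import *
T=toolpose();c=ctrl.camera_params("wrist")
def proj(P):
    q=np.linalg.inv(T@c["T_tool_cam"])@np.r_[P,1];v=np.array([q[0],-q[1],-q[2]]);r=np.hypot(v[0],v[1]);th=np.arctan2(r,v[2])
    return c["cx"]+c["fx"]*th*v[0]/r,c["cy"]+c["fy"]*th*v[1]/r
print("tip",proj(T[:3,3]),"grasp",proj(T[:3,3]+[0,0,.019]))
print("flat top",cast("wrist",[(325,150)],.074,T),"sq rear edge top / front",cast("wrist",[(323,208),(323,220)],.074,T), "green lower edge",cast("wrist",[(300,253)],.03,T))
im=cv2.imread("pics/a2.png");cv2.imwrite("pics/a2c.png",cv2.resize(im[180:330,230:430],None,fx=4,fy=4,interpolation=cv2.INTER_CUBIC))
E
```

```text
tip (np.float64(321.51746714093497), np.float64(228.07688957321426)) grasp (np.float64(321.51012390329134), np.float64(239.08590894449037))
flat top [[ 0.4983 -0.1383  0.074 ]] sq rear edge top / front [[ 0.4643 -0.1365  0.074 ]
 [ 0.4568 -0.1364  0.074 ]] green lower edge [[ 0.4125 -0.1178  0.03  ]]
```

View pics/a2c.png

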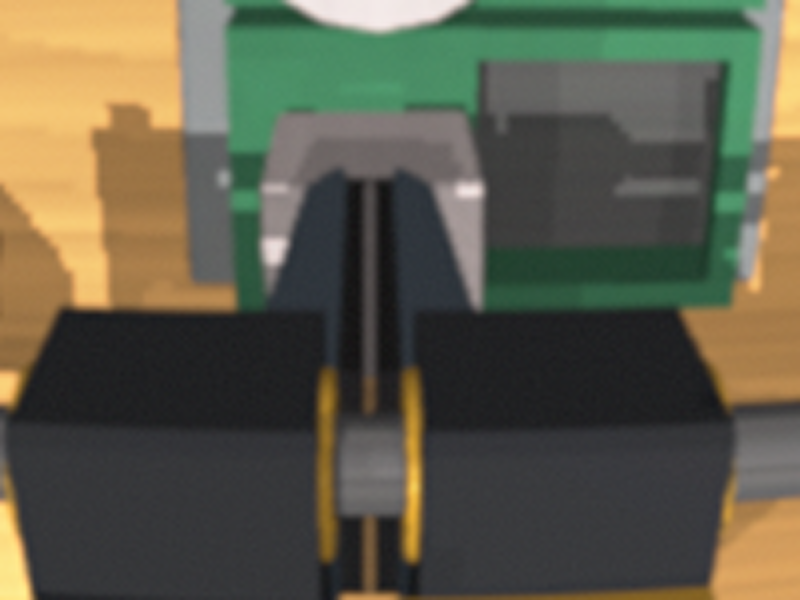

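```bash
python3 - <<'E'
from h import *
c=ctrl.camera_params("wrist")
def proj(P):
    q=np.linalg.inv(c["T_tool_cam"])@np.r_[P,1];v=np.array([q[0],-q[1],-q[2]]);r=np.hypot(v[0],v[1]);th=np.arctan2(r,v[2])
    return np.round([c["cx"]+c["fx"]*th*v[0]/r,c["cy"]+c["fy"]*th*v[1]/r],1)
for y in (0,.0455,.059):
  for x in (0,.008,.016):
    for z in (0,-.019,-.035): print(x,y,z,proj([x,y,z]))
print(ctrl.current_contact_force(),ctrl.current_wrist_torque(),ctrl.current_grasp_force(),ctrl.current_t())
E
```

```text
0 0 0 [321.5 228.1]
0 0 -0.019 [321.5 239.1]
0 0 -0.035 [321.5 249.9]
0.008 0 0 [321.5 217.7]
0.008 0 -0.019 [321.5 228. ]
0.008 0 -0.035 [321.5 238.1]
0.016 0 0 [321.5 207. ]
0.016 0 -0.019 [321.5 216.5]
0.016 0 -0.035 [321.5 225.9]
0 0.0455 0 [383.9 227.7]
0 0.0455 -0.019 [389.1 238.4]
0 0.0455 -0.035 [394.1 248.9]
0.008 0.0455 0 [384.6 217.4]
0.008 0.0455 -0.019 [390.  227.5]
0.008 0.0455 -0.035 [395.2 237.4]
0.016 0.0455 0 [385.3 206.9]
0.016 0.0455 -0.019 [390.9 216.2]
0.016 0.0455 -0.035 [396.3 225.4]
0 0.059 0 [401.6 227.4]
0 0.059 -0.019 [408.2 238. ]
0 0.059 -0.035 [414.5 248.3]
0.008 0.059 0 [402.6 217.2]
0.008 0.059 -0.019 [409.4 227.2]
0.008 0.059 -0.035 [415.9 236.9]
0.016 0.059 0 [403.5 206.8]
0.016 0.059 -0.019 [410.5 216. ]
0.016 0.059 -0.035 [417.3 225. ]
[-0.0093 -0.9289 -0.4106] [ 0.0272 -0.0057  0.0118] 0.0 7.1833
```

The fingers shut at a reported tip height of 39 mm without touching the square, whose top is at 74 mm. In the crop they hide its top face, with the tip at about pixel (322,223), as if they really end about 30 mm higher. I'll touch the bare bench with the fingers shut to get the true tip height.

```bash
python3 - <<'E'
from job import *
ctrl.move_l(R(0,.093,HI),vel=.25)
ctrl.goto([.45,-.30,.10],down(0))
print(ctrl.move_l([.45,-.30,.003],vel=.05,contact_N=6),ctrl.current_tool_pos(),F(),ctrl.current_t())
cv2.imwrite("pics/touch.png",ctrl.read_camera("scene")[60:330,60:420])
ctrl.move_l([.45,-.30,.15],vel=.25)
E
```

```text
False [ 0.4501 -0.3001  0.0032] [ 0.1019 -0.2045  0.2158] 10.725
```

View pics/touch.png

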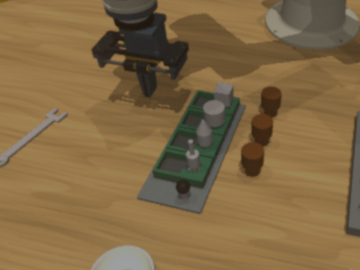

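```bash
python3 - <<'E'
from h import *
c=ctrl.camera_params("scene")
for z in (.003,.02,.035,.05):
    q=np.linalg.inv(c["pose"])@[.45,-.30,z,1];print(z,c["cx"]+c["fx"]*q[0]/-q[2]-60,c["cy"]+c["fy"]*-q[1]/-q[2]-60)
im=cv2.imread("pics/touch.png");cv2.imwrite("pics/touch2.png",cv2.resize(im[20:125,85:205],None,fx=5,fy=5,interpolation=cv2.INTER_CUBIC))
E
```

```text
0.003 153.1690967512529 104.67983352446277
0.02 151.91430517978978 99.04213039914669
0.035 150.77917068099987 93.94203931069595
0.05 149.61683427101622 88.71973166991944
```

View pics/touch2.png

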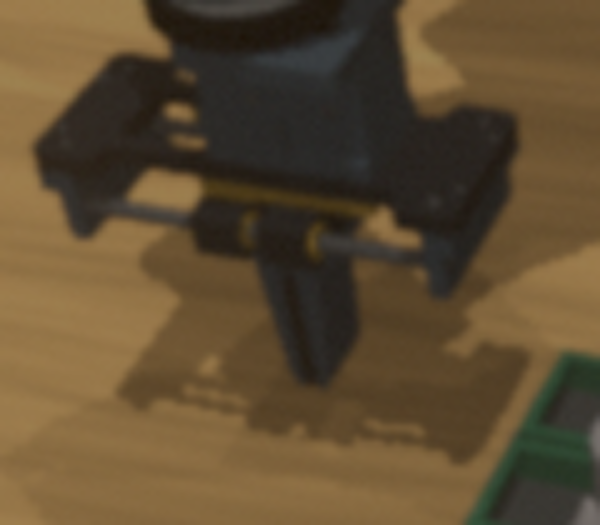

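The fingertips are at crop (312,383) and their shadow lies well below them, so they hover about 30 mm above the bench while the reported TCP z is 3 mm. The real tips fall short of the reported TCP, so I'll touch down to measure by how much.

```bash
python3 - <<'E'
from job import *
ctrl.move_l([.45,-.30,.01],vel=.25)
print(ctrl.move_l([.45,-.30,-.06],vel=.03,contact_N=5),ctrl.current_tool_pos(),F(),ctrl.current_t())
cv2.imwrite("pics/touch3.png",ctrl.read_camera("scene")[60:330,60:420])
ctrl.move_l([.45,-.30,.12],vel=.25)
E
```

```text
True [ 0.4499 -0.2999 -0.0363] [-0.999   1.3886 13.452 ] 13.6917
```

Contact came at a reported z of −36.3 mm, so the real tips end 36 mm behind the reported TCP along the tool. Finger length and lateral alignment look right, so I'll correct z by that amount and go on.

```bash
sed -i 's/^def fr(o,a):/DZ=-.036  # true tips lie 36 mm behind the reported TCP\ndef fr(o,a):/; s/o\[1\]-y\*s+x\*c, z\])/o[1]-y*s+x*c, z+DZ])/; s/if ctrl.current_tool_pos()\[2\]>.046/if ctrl.current_tool_pos()[2]-DZ>.046/' job.py && python3 - <<'E'
from job import *
ok=one(4,34)
if ok: ok=place(4)
print(ok)
E
```

```text
4 width 33.8256288745263 want 34 f 29.982823133468628 [ 0.9061 -0.5471  0.4917] t 18.3583
lift F [-0.2442  0.2516 -3.5007]
slide False [ 0.6136  0.3507 -3.3101] [ 0.4358 -0.18    0.0054]
up False [-0.3066  0.7644 -5.1479] w 33.482892645191825
down True [ 0.1349 -1.3525  3.5303] [0.6359 0.1928 0.0005] w 33.658594711743994
t 24.5833
True
```

Square seated at the expected floor height. Now the others.

```bash
python3 - <<'E'
from job import *
for n,w in ((3,44),(2,30),(1,24)):
    ok=one(n,w) and place(n)
    if not ok: print("STOP",n); break
cv2.imwrite("pics/wnow.png",ctrl.read_camera("wrist"))
cv2.imwrite("pics/topnow.png",ctrl.read_camera("top"))
E
```

```text
3 width 43.414676964813616 want 44 f 29.98218834400177 [-0.0233 -1.2533  2.0477] t 27.7583
lift F [-0.7857  0.4556 -4.7232]
slide False [ 0.5184 -0.266  -4.5279] [ 0.4978 -0.1813  0.0054]
up False [-1.3876  0.844  -5.3545] w 44.03269720619464
down True [ 1.2149 -1.8345  3.0231] [0.574  0.1921 0.0006] w 42.91459270693224
t 33.725
2 width 28.994012579901856 want 30 f 29.999950887558953 [-0.5594 -1.3286 -1.0742] t 36.9917
lift F [-0.3767 -0.7286 -3.0297]
slide False [ 0.0148 -0.1862 -3.0938] [ 0.5599 -0.1826  0.0054]
up False [ 0.4399 -0.1405 -4.0568] w 29.327236485761414
down True [0.1964 0.0905 1.7686] [0.5121 0.1916 0.0005] w 29.303426175423873
t 43.125
1 width 23.46499552720774 want 24 f 29.967910945415497 [ 0.8426 -0.2759 -1.0748] t 46.525
lift F [-0.3414  0.7494 -1.902 ]
slide False [ 0.2838  0.3821 -2.151 ] [ 0.6219 -0.1839  0.0054]
up False [ 0.3373 -0.7296 -3.6659] w 23.149581458616304
down True [ 1.1165 -1.165   1.7472] [0.4501 0.1908 0.0004] w 23.04494107900281
t 52.85
```

View pics/wnow.png

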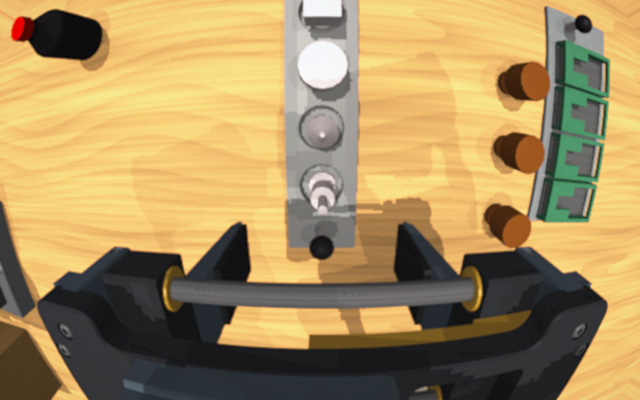

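The picture shows the carrier holding, from its knob (321,246), pin (321,190), cone (321,134), white flat (322,65) and square (322,12), all upright, with the rack empty. I'll check the tool centres against the pocket centres.

```bash
python3 - <<'E'
from job import *
T=toolpose()
for n,px,z in ((1,(321,209),.1),(2,(321.5,134),.094),(3,(322,65),.072),(4,(322,11),.072)):
    P=cast("wrist",[px],z,T)[0]; print(n,(P-C(0,-Y[n],z-DZ))[:2]*1000)
print(ctrl.current_contact_force())
E
```

```text
1 [0.4475 0.1572]
2 [ 0.0793 -0.2884]
3 [-3.1902 -0.7683]
4 [-15.3946  -0.8975]
[ 0.5905 -0.1364 -0.8947]
```

The square's top is cut off at the picture's edge, so I'll check it with a wrist view taken further out.

```bash
python3 - <<'E'
from job import *
ctrl.move_l([.53,.19,.16],vel=.25); ctrl.sleep(.3)
T=toolpose(); im=ctrl.read_camera("wrist"); hsv=cv2.cvtColor(im,cv2.COLOR_BGR2HSV)
m=((hsv[...,1]<40)&(hsv[...,2]>215)).astype(np.uint8)
n,_,st,ce=cv2.connectedComponentsWithStats(m[:200,280:370])
for i in range(1,n):
    if st[i,4]>300:
        px=ce[i]+[280,0]; print(px,st[i],cast("wrist",[px],.072,T)[0])
print("want sq",C(0,.093,0),"flat",C(0,.031,0)); print(C(0,-Y[4],0),C(0,-Y[3],0),ctrl.current_t())
cv2.imwrite("pics/fin.png",im[0:220,200:440])
E
```

```text
[319.9653  85.2157] [  22   68   37   35 1210] [0.6345 0.1925 0.072 ]
[320.2255 148.7597] [  19  128   44   43 1419] [0.574  0.1917 0.072 ]
want sq [ 0.4502  0.191  -0.036 ] flat [ 0.5122  0.1917 -0.036 ]
[ 0.6362  0.193  -0.036 ] [ 0.5742  0.1923 -0.036 ] 53.7833
```

View pics/fin.png

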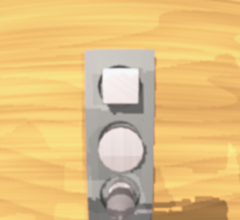

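The square at crop (121,85) and the flat at (120,149) are centred in their pockets to within 2 mm, upright and untouched. Handing in.

```bash
python3 -c "
from bench import ctrl
print(ctrl.sign_off())"
```

```text
the job is handed in; nothing more can be done
None
```

I moved all four tools into their matching carrier pockets (pin, cone, flat, square from the knob), each standing upright within about 3 mm of centre and released, and handed the job in at about 54 s; sign-off returned no verdict.

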